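# Set the bread guide's stop in its notch and bring the loaf up to it

## Task

Get the loaf ready for slicing: push the stop of the bread guide along its rail, towards the loaf, until its spring pin drops into the notch, and only then push the loaf along the board from its other end until its end face rests flat against the stop, with the pin still in the notch. Only push, with the fingers: do not pinch the stop's board between the fingers, do not lift or tip the loaf, and leave the other breakfast things where they are.

Things in the scene. Friction and masses are not known exactly. Their poses are not given: they have to be found in the camera images.
- guide: Fixed bread-slicing guide: pale board 210 mm (x) x 460 (y) x 20 thick. Origin: centre of underside, on the table; z up. A fence (12 mm thick, top 54 mm above the table) runs along its -x edge, inner face at guide x = -91 mm; an aluminium rail runs along y at guide x = +77.5 mm, 20 mm wide. The loaf lies between fence and rail.
- notch (a point): Centre of the notch, a 12 mm wide square gap across the 16 mm wide fixed steel strip on top of the rail; the strip is clamped at another place along the rail in each run. The point is 42 mm above the table, level with the strip's flat top. On the rail's far side (+x) two small clamp ears with dark screws stand 12 mm either side of the gap's centre. Axes parallel to the guide's.
- stop (a joint): Travel of the stop along the rail (m), growing towards guide -y, to the loaf: its middle is at guide y = 0.19 - value. Range -0.005 to 0.21, starts 0 to 0.06, the notch always ahead of it. It drags with about 5 N (up to 10 N to start it); at the notch it snaps in by itself and the force dips to nothing, with up to 3 mm of play; about 40 N drives it out again, either way.
- pin (a joint): Height of the stop's spring pin (m): about -0.0005 on the strip's flat top, about -0.0045 when dropped in the notch. Its dark round head, 16 mm across, tops the stop's carriage (88 mm above the table, 84 when dropped). The round tip is 16 mm across. It moves by itself.
- stop_mid (a point): Middle of the stop's carriage (aluminium block 35 x 40 mm astride the rail, top 70 mm above the table), on the pin's axis, 42 mm above the table. At the notch in x and y when the pin has dropped in. Axes parallel to the guide's.
- stop_push (a point): Where to push the stop: on the back (+y, away from the loaf) face of its upright wooden board, 55 mm above the table, at guide x = -20 mm. The board is 14 mm thick (along y), spans guide x -80 to +60 mm and heights 23 to 85 mm above the table. Axes parallel to the guide's.
- stop_front (a point): Point on the front (-y, towards the loaf) face of the stop's board, 14 mm from the back face, at guide x = -30 mm, 55 mm above the table. Axes parallel to the guide's.
- stop_back_half: The half (7 mm thick) of the stop's wooden board away from the loaf. Origin: on the board's mid-plane, at table height, at guide x = 0. Axes parallel to the guide's.
- stop_front_half: The half (7 mm thick) of the stop's wooden board on the loaf's side. Same origin and axes as the other half.
- loaf: Rigid brown loaf, 98 mm wide (its x) x 140 long (its y) x 78 high, 0.3 to 0.5 kg, lying loose on the guide's board (20 mm above the table), roughly along the guide, between the stop and the guide's -y end. Origin: centre of its underside. Sliding it takes about 1.5 to 4 N.
- loaf_front (a point): Centre of the loaf's +y end face (the one that looks to the stop), 35 mm above the loaf's underside. Axes are the loaf's.
- loaf_back (a point): Centre of the loaf's -y end face (where it can be pushed towards the stop), 35 mm above the loaf's underside, 55 mm above the table. Axes are the loaf's.
- jam_jar: Bystander, leave alone: closed glass jar, 60 mm across, 75 tall; stands beyond the guide's rail side. Origin: centre of its underside.
- egg_cup: Bystander, leave alone: white egg cup, 48 mm across, 60 tall; stands beyond the guide's rail side. Origin: centre of its underside.
- spoon: Bystander, leave alone: steel spoon lying flat, 160 mm long; lies on the table just on the robot's side of the guide. Origin: middle of its length, underside.
- mug: Bystander, leave alone: white mug with a handle, 80 mm across, 95 tall; stands to the left of the guide. Origin: centre of its underside.
- plate: Bystander, leave alone: white plate, 170 mm across, 18 tall; lies to the right of the guide. Origin: centre of its underside.
- water: Bystander, leave alone: clear water bottle with a blue cap, 64 mm across, 190 tall; stands far right. Origin: centre of its underside.
- carton: Bystander, leave alone: plain white paper carton, 60 x 110 x 75 mm; stands far left. Origin: centre of its underside.

How it is judged (in metres and radians):
On the way:
1. the stop's pin has dropped into the notch (stop within 4 mm of it), the loaf still more than 15 mm clear of the stop (y of stop_mid in the frame of notch between -0.004 and 0.004 m and value of joint pin below -0.003 m and y of loaf_front in the frame of stop_front below -0.015 m), for 0.2 s.
At the end, for the whole second after the job is handed in: The stop is within 4 mm of the notch along the rail with its pin dropped (below -3 mm); the loaf lies at rest flat on the board, its end face within 5 mm of the stop's board and within 0.08 rad of square to it (y of stop_mid in the frame of notch between -0.004 and 0.004 m and value of joint pin below -0.003 m and y of loaf_front in the frame of stop_front above -0.005 m and angle between the y axis of loaf and the y axis of guide, either way round below 0.08 rad and angle between loaf's own z axis and vertical below 0.06 rad and linear speed of loaf below 0.01 m/s and height (world z) of loaf below 0.026 m and x of loaf in the frame of guide between -0.05 and 0.02 m); the robot touches nothing.
It fails at once if the loaf lifted more than 15 mm or tipped more than 0.25 rad (height (world z) of loaf above 0.035 m or angle between loaf's own z axis and vertical above 0.25 rad).
It fails at once if the stop's board pinched: fingers press on its front and back halves at once (contact force between the fingers and stop_back_half above 2 N and contact force between the fingers and stop_front_half above 2 N).
It fails at once if a bystander moved more than 25 mm (distance of any of jam_jar, egg_cup, spoon, mug, plate, water, carton from where it was at the start of the episode above 0.025 m).
It also fails if it takes over 56 s, if anything falls off the work surface, if the arm or the gripper's body presses on something with over 40 N, if the wrist force passes 120 N, or if a joint passes its speed limit or range.

## Robot

A 6-joint arm with a two-finger parallel gripper is mounted at the origin on the work surface. World frame = base frame: x ahead of the robot, y to its left, z up, the work surface at z = 0. Lengths are in mm, angles in rad, forces in N, time in s.
With the tool pointing down it reaches from about 275 to 825 mm from the base axis. Payload 5.2 kg.
Tool frame: the origin (TCP) lies on the front face of the gripper's body, between the roots of the fingers; the fingertips stand manip.nose_length ahead of it and the grasp point (between the pads) lies 65 mm ahead of it (manip.nose_length is the distance from the TCP to the fingertips, in mm); z points along the fingers, y is the line along which they close (so a half turn about z gives the same grasp; the last joint's range is limited). The gripper opens to 93 mm and grips with 3 to 60 N. Pads are 15 mm wide; open, the fingers measure 128 mm over their backs; the gripper's body (75 mm by 188 mm) begins 65 mm behind the grasp point.
Start: joints at [0.947, 0.259, 1.535, -0, 1.348, -0.203], TCP at [224.65, 502.034, 302.753] pointing down, gripper open.
Joint ranges: [-3.14, 3.14], [-0.91, 2.08], [0.19, 2.58], [-1.22, 4.36], [0.22, 2.71], [-3.12, 3.12]. Speed limits (rad/s): [2.57, 2.57, 3.14, 3.14, 3.14, 3.14].

## Interface

Orientations are given as a unit quaternion [w, x, y, z].
In Python, from station import manip gives the robot as it stands.
- The arm moves only by the shell command python3 shift.py FILE [OPENING] [FORCE], which reads ROWS from the file FILE. ROWS is 1 to 8 rows, parted by semicolons, with the numbers parted by commas; each row has 6 numbers: dx, dy, dz in fractions of the full range, 1 being 750 mm, then a rotation vector rx, ry, rz in normalised numbers (1 is 2 pi rad); each row shifts and turns the commanded pose from where the row before left it, along the tool's axes as they then stand; what a row does not reach is not made up. A row lasts 1/12 s, in which the tool goes at most 41.7 mm and 0.125 rad, less where a joint would pass 70% of its speed; a pose out of reach is approached as far as the arm can. OPENING is the opening from 0.0 (shut) to 1.0 (fully open), set as the command begins (- or left out keeps the last). The fingers move at their own pace and stop on an object; FORCE is the grip in N (left out, the last holds). Time passes only in rows, so rows that do not move let the fingers close. It prints the time, the measured TCP pose, the force, the opening and the grip force at its end. Shift and turn numbers lie between -1 and 1, and a call with a number outside is refused. Input that does not fit is refused with a message, and nothing moves.
- manip.state(): the state, without advancing time (a new reading comes with each control period).
- manip.snapshot(name): name is "scene" or "top" or "wrist"; returns (picture, depth): 480x640x3 uint8, red, green, blue; 480x640 float32, mm along the optical axis (not along the pixel's ray), 0 where there is no reading.
- manip.get_calibration(name): a dict with "fx", "fy", "cx", "cy" (pixels), "world_to_cam" (4x4, takes a point from world to camera coordinates); the wrist camera has in their place "mount" (4x4, takes a point from camera to tool coordinates, whose origin is the TCP and whose axes are the flange's). Camera axes: x right, y up, looking along -z (the intrinsics and any distortion apply to the point x, -y, -z); pixel columns grow to the right and rows downward; lengths in mm; the calibration is good to about 2 mm. A picture is of the moment at which its call begins: read the wrist's pose just before it. get_calibration takes no time and is no camera call.
- manip.sign_off(): hands the job in; it is judged then, once.
The state is a dict: "clock": time; "joints": joint angles; "joint_velocities": joint speeds; "effort": joint torques, N m; "tool_pos": TCP position; "tool_rot": TCP orientation; "ft_force": force on the tool from outside, world axes, zero at the start; "ft_torque": the same for the moment, N m; "gripper_width": opening from 0.0 (shut) to 1.0 (fully open); "grip_force": force on a finger pad.
Only numpy, scipy, OpenCV 4.12 (cv2) and the standard library are available. Lean on these libraries where they do the work, as an engineer would, in place of code of your own. Each camera call takes 0.05 s, during which the arm holds its last target. There are 200 camera calls.

## Working session

There is one attempt and no reset: what is moved stays moved. The work goes in short steps, Python scripts to look and compute and a shell command to move; the robot and the scene stay as the last step left them, time stands still between calls to the robot, and variables do not carry over. Pictures are saved under pics/ and viewed, at most 10 in all, crops included, and the job is handed in when it is done.

```bash
ls; mkdir -p pics; python3 - <<'E'
from station import manip
import cv2,numpy as np
s=manip.state();print(s['clock'],s['tool_pos'],s['tool_rot'],manip.nose_length)
for n in("top","scene"):
    p,d=manip.snapshot(n);cv2.imwrite(f'pics/{n}0.png',p[:,:,::-1]);np.savez(f'{n}0.npz',p=p,d=d)
    c=manip.get_calibration(n);print({k:(np.round(v,3).tolist()) for k,v in c.items()})
E
```

```text
pics
shift.py
station.py
0.0 [224.43735579 501.6989803  301.91405616] [-3.60552165e-04  2.08866875e-01  9.77943653e-01 -8.42501439e-04] 84.1
{'fx': 436.285, 'fy': 436.285, 'cx': 320.702, 'cy': 241.616, 'world_to_cam': [[0.006, -1.0, -0.001, -2.513], [0.996, 0.006, 0.089, -548.411], [-0.089, -0.002, 0.996, -1042.667], [0.0, 0.0, 0.0, 1.0]]}
{'fx': 573.339, 'fy': 573.339, 'cx': 312.927, 'cy': 240.053, 'world_to_cam': [[-0.852, 0.523, 0.001, 473.991], [-0.387, -0.632, 0.672, 154.681], [0.352, 0.572, 0.741, -1514.839], [0.0, 0.0, 0.0, 1.0]]}
```

View pics/top0.png

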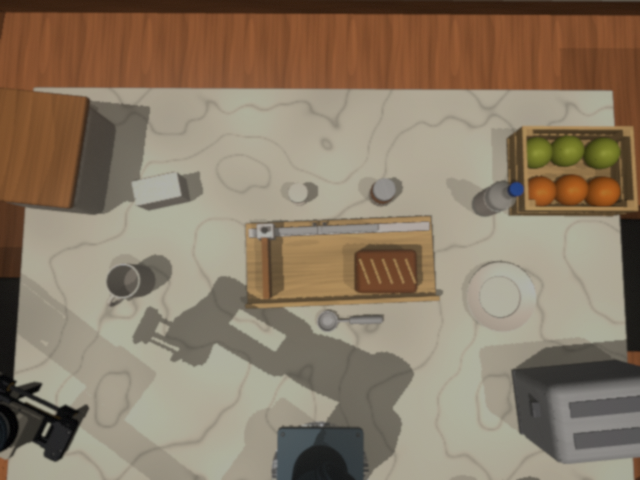

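View pics/scene0.png

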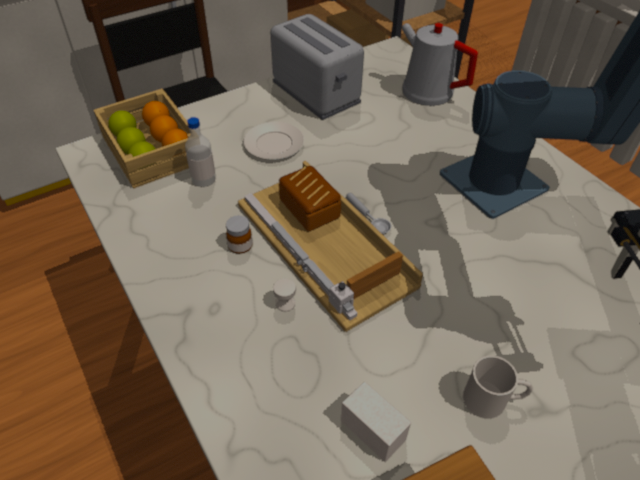

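The top view shows the guide at cols 247–440, rows 217–307. The stop's board is at about col 266 with its carriage at (264,231), the notch ears are near (319,223), and the loaf is centred on (386,271). The spoon lies at (350,320), the jar at (384,189) and the egg cup at (299,192). The scene view agrees: the pin is at (342,286) and the notch at about (303,259).

```bash
cat > h.py <<'E'
import numpy as np,cv2
from station import manip
def cam(n,st=None):
    c=manip.get_calibration(n)
    if n=='wrist':
        w,x,y,z=st['tool_rot'];from scipy.spatial.transform import Rotation as R
        T=np.eye(4);T[:3,:3]=R.from_quat([x,y,z,w]).as_matrix();T[:3,3]=st['tool_pos']
        M=T@np.array(c['mount'])
    else: M=np.linalg.inv(np.array(c['world_to_cam']))
    return c,M
def ray(c,M,uv):
    uv=np.atleast_2d(uv).astype(float)
    d=np.c_[(uv[:,0]-c['cx'])/c['fx'],-(uv[:,1]-c['cy'])/c['fy'],-np.ones(len(uv))]
    return M[:3,3],d@M[:3,:3].T
def plane(c,M,uv,z):
    o,d=ray(c,M,uv);return o+d*((z-o[2])/d[:,2])[:,None]
def cloud(c,M,dep):
    v,u=np.mgrid[:480,:640];o,d=ray(c,M,np.c_[u.ravel(),v.ravel()])
    return (o+d*dep.reshape(-1,1)).reshape(480,640,3)
def tri(o1,d1,o2,d2):
    A=np.c_[d1,-d2];t=np.linalg.lstsq(A,o2-o1,rcond=None)[0];a=o1+t[0]*d1;b=o2+t[1]*d2
    return (a+b)/2,np.linalg.norm(a-b)
E
python3 - <<'E'
from h import *
z=np.load('top0.npz');c,M=cam('top');P=cloud(c,M,z['d']);p=z['p']
hsv=cv2.cvtColor(p,cv2.COLOR_RGB2HSV)
roi=np.zeros((480,640),bool);roi[205:315,235:450]=1
print('table z',np.median(P[330:350,420:460,2]))
for nm,uv in dict(loaf=(386,275),stop=(266,270),board=(310,265),carr=(258,228),fence=(340,300),strip=(340,229)).items():
    print(nm,np.round(P[uv[1],uv[0]]),hsv[uv[1],uv[0]])
for nm,lo,hi,box in (('loaf',88,110,(340,430,240,300)),('stop',76,92,(255,280,238,302))):
    m=np.zeros_like(roi);m[box[2]:box[3],box[0]:box[1]]=1
    m&=(P[...,2]>lo)&(P[...,2]<hi)
    q=P[m];print(nm,m.sum(),'z',np.median(q[:,2]),'x',np.percentile(q[:,0],[1,50,99]).round(1),'y',np.percentile(q[:,1],[1,50,99]).round(1),cv2.minAreaRect(q[:,:2].astype(np.float32)))
m=roi&(P[...,2]>10)&(P[...,2]<58)
m=cv2.morphologyEx(m.astype(np.uint8),cv2.MORPH_OPEN,np.ones((3,3)))>0
# fence line: heights 48-58
f=roi&(P[...,2]>48)&(P[...,2]<60);f[:290]=0;q=P[f];print('fence',f.sum(),np.polyfit(q[:,1],q[:,0],1),q[:,1].min(),q[:,1].max(),np.percentile(q[:,0],[2,98]))
q=P[m];print('all',cv2.minAreaRect(q[:,:2].astype(np.float32)))
a=cv2.resize(p[205:315,235:435],(800,440),interpolation=cv2.INTER_CUBIC);cv2.imwrite('pics/crop1.png',a[:,:,::-1])
E
```

```text
table z 0.43187818249862175
loaf [ 467. -147.   98.] [ 12 152 111]
stop [477. 126.  84.] [ 14 140 129]
board [491.  27.  18.] [ 17 118 164]
carr [575. 148.  73.] [ 16  23 165]
fence [408. -46.  50.] [ 17 117 135]
strip [578. -45.  42.] [ 15  14 148]
loaf 2572 z 96.93920932553033 x [428.6 476.1 524.1] y [-215.9 -148.   -82.2] ((477.55487060546875, -149.0458221435547), (98.10382843017578, 138.0045166015625), 0.35142403841018677)
stop 395 z 85.156693160278 x [415.2 481.4 550.4] y [120.3 128.8 138.5] ((482.00830078125, 129.1120147705078), (138.0416717529297, 14.89285659790039), 2.306234836578369)
fence 1010 [-4.48950287e-02  4.02380336e+02] -278.4173542931331 177.91199197868224 [390.80960454 418.84195665]
all ((501.2742919921875, -45.697235107421875), (210.19943237304688, 461.4537353515625), 2.6674537658691406)
```

View pics/crop1.png

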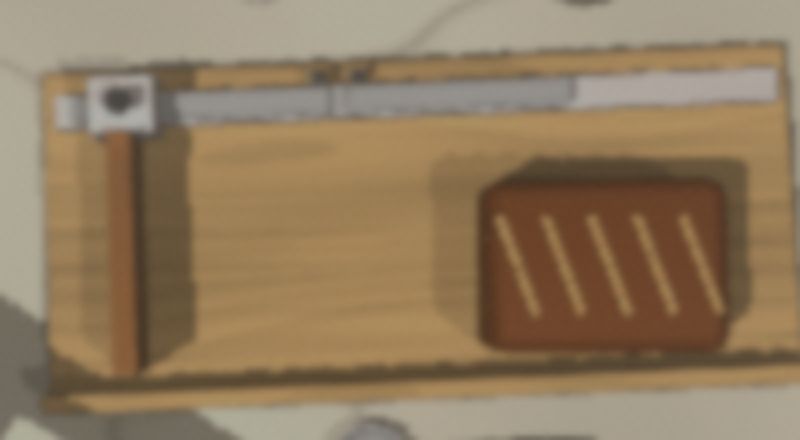

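The crop shows the notch gap at crop (337,98), between the dark ears at (320,75) and (360,72). The pin head is at (120,98), the stop's board runs from (120,135) to (125,375), and the loaf spans cols 480–727. I'll turn the tool to the guide's axes, which needs +1.105 rad about tool z, and triangulate the features.

The manual's scale: shifts go in shares of 750 mm and turns go in shares of 2 pi rad. Converting my numbers, 0.123 rad / 6.2832 = 0.0196.

```bash
echo '0,0,0,0,0,0.0196;0,0,0,0,0,0.0196;0,0,0,0,0,0.0196;0,0,0,0,0,0.0196;0,0,0,0,0,0.0196;0,0,0,0,0,0.0196;0,0,0,0,0,0.0196;0,0,0,0,0,0.0196' > next.json && python3 shift.py next.json 0.4
echo '0,0,0,0,0,0.0193;0,0,0,0,0,0' > next.json && python3 shift.py next.json
cat >> h.py <<'E'
TH=0.0457;GO=np.array([501.3,-45.7]);GX=np.array([np.cos(TH),np.sin(TH)]);GY=np.array([-np.sin(TH),np.cos(TH)])
def g(p):
    p=np.atleast_2d(p)[:,:2]-GO;return np.c_[p@GX,p@GY].round(1)
def tool():
    from scipy.spatial.transform import Rotation as R
    s=manip.state();w,x,y,z=s['tool_rot'];r=R.from_quat([x,y,z,w]).as_matrix()
    print('t',s['clock'],'guide xy',g(s['tool_pos'])[0],'tipz',round(s['tool_pos'][2]-84.1,1),'yaw err x-axis vs GY',round(np.arctan2(r[1,0],r[0,0])-np.pi/2-TH,4),'tool z',r[:,2].round(3),'F',np.round(s['ft_force'],1),'w',round(s['gripper_width'],2))
E
python3 - <<'E'
from h import *
tool()
c,M=cam('top')
for nm,uv,z in (('notch',(235+337.5/4-.375,205+98/4-.375),42),('pin',(235+120/4-.375,205+98/4-.375),88)): print(nm,g(plane(c,M,uv,z)))
# two-view height of pin head
c2,M2=cam('scene')
for nm,uv,uv2 in (('pin',(264.6,229.1),(342,286)),('notch',(319,229.1),(303,259))):
    o,d=ray(c,M,uv);o2,d2=ray(c2,M2,uv2);q,e=tri(o,d[0],o2,d2[0]);print(nm,q.round(1),'gap',round(e,1),g(q))
print('stop',g([482,129.1]),'loaf',g([477.5,-149]))
a=cv2.resize(np.load('scene0.npz')['p'][150:330,230:430],(800,720))[:600]
E
```

```text
clock: 0.77
tool_pos: [224.5, 501.8, 302.2]
tool_rot: [0.0, 0.648, 0.761, -0.001]
ft_force: [0.1, 0.5, 0.5]
gripper_width: 0.478
grip_force: 0.0
clock: 0.93
tool_pos: [224.6, 501.8, 302.3]
tool_rot: [0.0, 0.693, 0.721, -0.0]
ft_force: [-0.1, 0.5, -0.2]
gripper_width: 0.406
grip_force: 0.0
t 0.9333 guide xy [-251.4  559.6] tipz 218.2 yaw err x-axis vs GY -0.0051 tool z [-0.001 -0.001 -1.   ] F [-0.1  0.5 -0.2] w 0.41
notch [[78.  47.3]]
pin [[ 77.5 172.6]]
pin [569.9 132.5  82.1] gap 4.4 [[ 76.6 174.8]]
notch [579.9   3.1  42.9] gap 7.0 [[80.7 45.2]]
stop [[-11.3 175.5]] loaf [[ -28.5 -102.1]]
```

The top view puts the notch at guide y≈47, the stop at ≈175 (its back face at 182), and the loaf's front face at ≈-32. Next I'll go behind the stop, staying high, and then descend.

To row units: -28 mm / 750 = -0.0373, 20 mm / 750 = 0.0267, -0.005 rad / 6.2832 = -0.0008.

```bash
echo '-0.0373,0.0267,0,0,0,0;-0.0373,0.0267,0,0,0,0;-0.0373,0.0267,0,0,0,0;-0.0373,0.0267,0,0,0,0;-0.0373,0.0267,0,0,0,0;-0.0373,0.0267,0,0,0,0;-0.0373,0.0267,0,0,0,0;-0.0373,0.0267,0,0,0,-0.0008' > next.json && python3 shift.py next.json >/dev/null
echo '-0.0373,0.024,0,0,0,0;-0.0373,0.024,0,0,0,0;-0.036,0.024,0,0,0,0;-0.0333,0.0213,0,0,0,0;0,0,0,0,0,0;0,0,0,0,0,0' > next.json && python3 shift.py next.json >/dev/null
python3 - <<'E'
from h import *
tool()
s=manip.state();p,d=manip.snapshot('wrist');cv2.imwrite('pics/w1.png',p[:,:,::-1]);c,M=cam('wrist',s);P=cloud(c,M,d)
m=(P[...,2]>76)&(P[...,2]<95);q=P[m]
if len(q): 
  G=g(q);k=(G[:,0]>-85)&(G[:,0]<55)&(G[:,1]>100)&(G[:,1]<200);print('stop board',k.sum(),np.percentile(G[k],[2,50,98],axis=0),np.median(q[k,2]))
E
```

```text
t 2.1 guide xy [-20.5 226.7] tipz 218.2 yaw err x-axis vs GY 0.0042 tool z [-0.001 -0.    -1.   ] F [-0.5 -0.1  0.4] w 0.4
stop board 1449 [[-52.604 168.6  ]
 [-15.4   177.5  ]
 [ 53.2   182.7  ]] 84.13527774458595
```

View pics/w1.png

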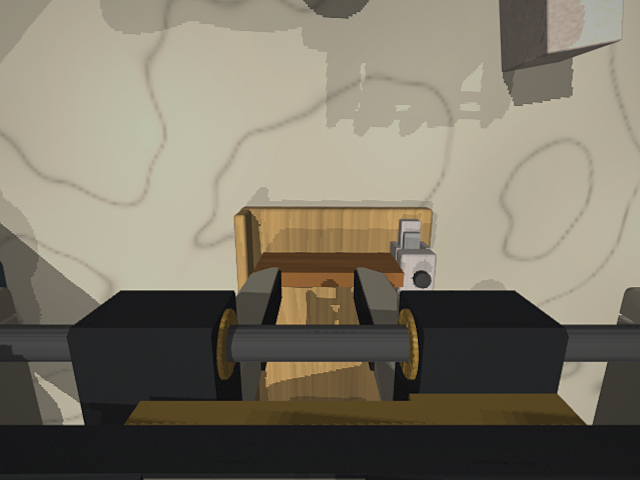

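The wrist view shows the stop's board at rows 253–287 and the pin head at (422,279). Both fingers are clear behind it, and the back face at y≈182 is confirmed. I'll descend 172 mm and start pushing.

To row units: 28 mm / 750 = 0.0373, -0.004 rad / 6.2832 = -0.0006.

```bash
echo '0,0,0.0373,0,0,0;0,0,0.0373,0,0,0;0,0,0.0373,0,0,0;0,0,0.0373,0,0,0;0,0,0.0373,0,0,-0.0006;0,0,0.0373,0,0,0;0,0,0,0,0,0' > next.json && python3 shift.py next.json 
echo '-0.0133,0,0,0,0,0;-0.0133,0,0,0,0,0;-0.0067,0,0,0,0,0;-0.0053,0,0,0,0,0;-0.0053,0,0,0,0,0;-0.0053,0,0,0,0,0' > next.json && python3 shift.py next.json
python3 -c "from h import *;tool()"
```

```text
clock: 2.73
tool_pos: [465.7, 181.9, 130.2]
tool_rot: [-0.003, 0.686, 0.727, -0.004]
ft_force: [-0.7, 0.5, -0.7]
gripper_width: 0.4
grip_force: 0.0
clock: 3.23
tool_pos: [472.5, 143.9, 135.9]
tool_rot: [0.0, 0.688, 0.726, 0.001]
ft_force: [-0.5, 8.9, 5.5]
gripper_width: 0.397
grip_force: 4.4
t 3.2333 guide xy [-20.1 190.7] tipz 51.8 yaw err x-axis vs GY 0.0071 tool z [ 0.002  0.001 -1.   ] F [-0.5  8.9  5.5] w 0.4
```

Contact shows 9 N at tool y=190.7, so the pin should drop at tool y≈62–63. I'll push to about 25 mm short of that.

To row units: -6 mm / 750 = -0.008.

```bash
echo '-0.008,0,0,0,0,0;-0.008,0,0,0,0,0;-0.008,0,0,0,0,0;-0.008,0,0,0,0,0;-0.008,0,0,0,0,0;-0.008,0,0,0,0,0;-0.008,0,0,0,0,0;-0.008,0,0,0,0,0' > next.json && python3 shift.py next.json 
echo '-0.008,0,0,0,0,0;-0.008,0,0,0,0,0;-0.008,0,0,0,0,0;-0.008,0,0,0,0,0;-0.008,0,0,0,0,0;-0.008,0,0,0,0,0;-0.008,0,0,0,0,0;-0.008,0,0,0,0,0' > next.json && python3 shift.py next.json 
python3 - <<'E'
from h import *
tool()
p,d=manip.snapshot('top');c,M=cam('top');P=cloud(c,M,d);cv2.imwrite('pics/top2.png',cv2.resize(p[205:315,235:435],(800,440),interpolation=cv2.INTER_CUBIC)[:,:,::-1])
E
```

```text
clock: 3.9
tool_pos: [474.7, 97.7, 135.9]
tool_rot: [-0.001, 0.688, 0.725, 0.002]
ft_force: [-1.0, 11.0, 6.7]
gripper_width: 0.401
grip_force: 5.5
clock: 4.57
tool_pos: [477.0, 49.7, 135.8]
tool_rot: [-0.001, 0.688, 0.725, 0.002]
ft_force: [-1.3, 10.5, 7.8]
gripper_width: 0.398
grip_force: 5.5
t 4.5667 guide xy [-19.9  96.5] tipz 51.7 yaw err x-axis vs GY 0.0066 tool z [ 0.001  0.004 -1.   ] F [-1.3 10.5  7.8] w 0.4
```

View pics/top2.png

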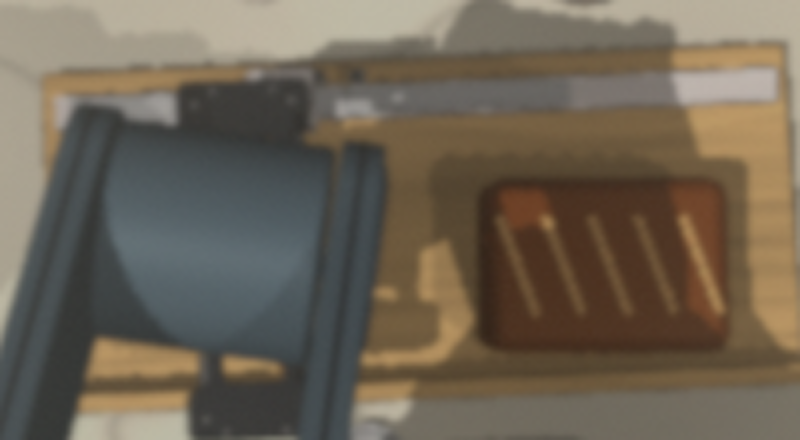

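The arm hides most of the stop in this view, but the carriage front shows at about crop col 315, short of the ears at 320–360. The loaf hasn't moved. I'll slow down now and watch the force.

To row units: -3 mm / 750 = -0.004.

```bash
echo '-0.004,0,0,0,0,0;-0.004,0,0,0,0,0;-0.004,0,0,0,0,0;-0.004,0,0,0,0,0;-0.004,0,0,0,0,0;-0.004,0,0,0,0,0;-0.004,0,0,0,0,0' > next.json && python3 shift.py next.json 
for i in 1 2; do python3 -c "from h import *;tool()"; done | head -1
echo '-0.0013,0,0,0,0,0;-0.0013,0,0,0,0,0;-0.0013,0,0,0,0,0' > next.json && python3 shift.py next.json
python3 -c "from h import *;tool()"
echo '-0.0013,0,0,0,0,0;-0.0013,0,0,0,0,0' > next.json && python3 shift.py next.json
python3 -c "from h import *;tool()"
```

```text
clock: 5.2
tool_pos: [478.2, 28.6, 135.4]
tool_rot: [-0.001, 0.688, 0.725, 0.001]
ft_force: [-0.3, 9.6, 7.2]
gripper_width: 0.4
grip_force: 5.0
t 5.2 guide xy [-19.7  75.3] tipz 51.3 yaw err x-axis vs GY 0.007 tool z [ 0.001  0.003 -1.   ] F [-0.3  9.6  7.2] w 0.4
clock: 5.45
tool_pos: [478.3, 25.4, 135.4]
tool_rot: [-0.001, 0.688, 0.725, 0.001]
ft_force: [-0.2, 8.2, 7.0]
gripper_width: 0.398
grip_force: 4.6
t 5.45 guide xy [-19.7  72.1] tipz 51.3 yaw err x-axis vs GY 0.007 tool z [ 0.001  0.003 -1.   ] F [-0.2  8.2  7. ] w 0.4
clock: 5.62
tool_pos: [478.4, 23.4, 135.4]
tool_rot: [-0.001, 0.688, 0.726, 0.001]
ft_force: [-0.8, 7.6, 6.6]
gripper_width: 0.398
grip_force: 4.1
t 5.6167 guide xy [-19.7  70.1] tipz 51.3 yaw err x-axis vs GY 0.0072 tool z [ 0.     0.002 -1.   ] F [-0.8  7.6  6.6] w 0.4Exception ignored on flushing sys.stdout:
BrokenPipeError: [Errno 32] Broken pipe
```

```bash
echo '-0.0013,0,0,0,0,0;-0.0013,0,0,0,0,0' > next.json && python3 shift.py next.json | grep -E 'pos|force'
echo '-0.0013,0,0,0,0,0' > next.json && python3 shift.py next.json | grep -E 'pos|ft'
echo '-0.0013,0,0,0,0,0' > next.json && python3 shift.py next.json | grep -E 'pos|ft'
echo '-0.0013,0,0,0,0,0' > next.json && python3 shift.py next.json | grep -E 'pos|ft'
echo '-0.0013,0,0,0,0,0' > next.json && python3 shift.py next.json | grep -E 'pos|ft'
```

```text
tool_pos: [478.6, 21.0, 135.3]
ft_force: [-0.3, 5.1, 3.7]
grip_force: 2.4
tool_pos: [478.7, 19.7, 135.2]
ft_force: [-0.1, 3.7, 1.5]
tool_pos: [478.8, 18.1, 135.0]
ft_force: [-0.7, -1.4, 0.2]
tool_pos: [478.8, 16.8, 134.8]
ft_force: [-0.5, -0.5, -1.2]
tool_pos: [478.8, 16.4, 134.8]
ft_force: [0.2, 6.4, 3.1]
```

The force dipped to zero and came back at tool y≈63, as predicted, so the pin has probably dropped. I'll back off and rise to check.

To row units: -30 mm / 750 = -0.04, -20 mm / 750 = -0.0267.

```bash
echo '0.0133,0,0,0,0,0;0.0267,0,0,0,0,0;0.0267,0,-0.0267,0,0,0;0,0,-0.04,0,0,0;0,0,-0.04,0,0,0;0,0,-0.04,0,0,0;0,0,-0.0267,0,0,0;0,0,0,0,0,0' > next.json && python3 shift.py next.json | grep -E 'pos|ft'
python3 - <<'E'
from h import *
tool();s=manip.state()
p,d=manip.snapshot('wrist');c,M=cam('wrist',s);P=cloud(c,M,d);cv2.imwrite('pics/w2.png',p[:,:,::-1])
q,d2=manip.snapshot('scene');cc,MM=cam('scene');S=cloud(cc,MM,d2);b=cv2.resize(q[190:320,240:430],(800,547),interpolation=cv2.INTER_CUBIC);cv2.imwrite('pics/s2.png',b[:,:,::-1])
for nm,A in(('wrist',P),('scene',S)):
    G=g(A.reshape(-1,3)).reshape(480,640,2)
    for t,k in(('carr+pin',(abs(G[...,0]-77.5)<17)&(abs(G[...,1]-47)<30)&(A[...,2]>63)),('board',(abs(G[...,0]+10)<55)&(abs(G[...,1]-47)<30)&(A[...,2]>78)&(A[...,2]<92))):
        if k.sum():print(nm,t,k.sum(),np.percentile(A[k][:,2],[5,50,90,98]).round(1),np.percentile(G[k],[2,50,98],axis=0).round(1).tolist())
E
```

```text
tool_pos: [478.1, 66.5, 269.2]
ft_force: [0.7, -0.5, 0.8]
t 6.7833 guide xy [-18.1 113.1] tipz 185.1 yaw err x-axis vs GY 0.0089 tool z [ 0.008 -0.001 -1.   ] F [ 0.7 -0.5  0.8] w 0.4
wrist carr+pin 412 [63.8 68.6 70.1 70.5] [[60.9, 59.8], [76.6, 64.5], [93.5, 67.3]]
wrist board 1385 [80.  84.2 85.1 85.7] [[-46.1, 40.3], [-15.6, 48.2], [15.8, 54.3]]
scene carr+pin 230 [64.6 68.9 81.  83.8] [[61.0, 29.6], [80.2, 52.9], [93.7, 68.8]]
scene board 283 [79.2 83.4 86.7 88. ] [[-59.5, 39.9], [-7.7, 49.4], [42.4, 56.3]]
```

View pics/w2.png

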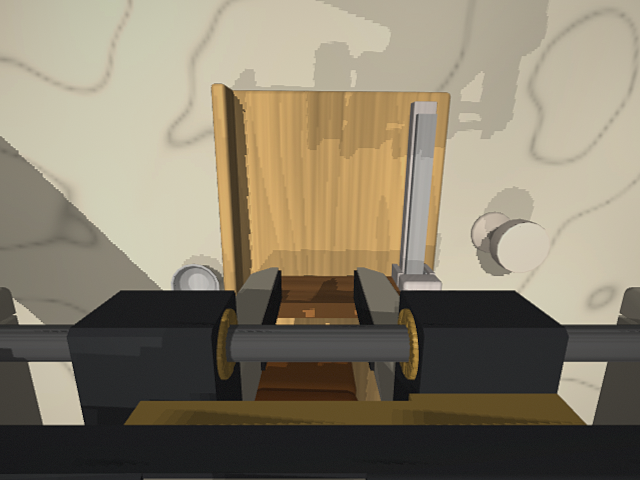

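View pics/s2.png

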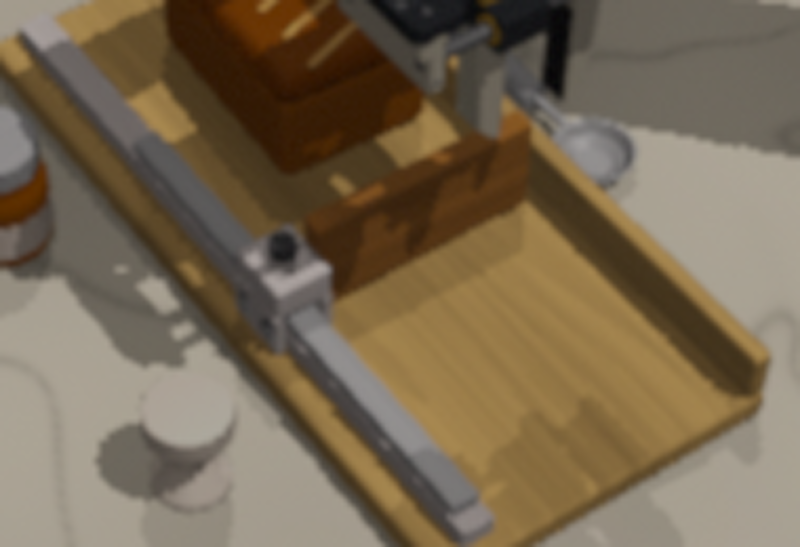

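The scene crop shows the carriage at (285,290) astride the notch with its pin head at (284,245), the board behind it, and the loaf still clear. The fingers stop at (480,130) and touch nothing. I'll measure the pin's height on the way to the loaf.

To row units: -25 mm / 750 = -0.0333, -23 mm / 750 = -0.0307, 0.009 rad / 6.2832 = 0.0014.

```bash
echo '-0.0333,0,0,0,0,0.0014;-0.0333,0,-0.004,0,0,0;-0.0333,0,-0.004,0,0,0;-0.0333,0,-0.004,0,0,0;-0.0307,0,-0.004,0,0,0;0,0,0,0,0,0;0,0,0,0,0,0' > next.json && python3 shift.py next.json | grep -E 'pos|ft'
python3 - <<'E'
from h import *
tool()
def pin(P,p,y0,nm):
    G=g(P.reshape(-1,3)).reshape(480,640,2);v=p.max(2)
    k=(abs(G[...,0]-77.5)<14)&(abs(G[...,1]-y0)<16)&(P[...,2]>74)&(v<90)
    kc=(abs(G[...,0]-77.5)<16)&(abs(G[...,1]-y0)<19)&(abs(P[...,2]-70)<3.5)&(v>110)
    print(nm,'pin',k.sum(),np.percentile(P[k][:,2],[10,50,75,90,97]).round(1),np.median(G[k],axis=0),'carriage',kc.sum(),np.median(P[kc][:,2]),np.percentile(G[kc],[2,98],axis=0))
z=np.load('scene0.npz');c,M=cam('scene');pin(cloud(c,M,z['d']),z['p'],175,'scene0')
p,d=manip.snapshot('scene');pin(cloud(c,M,d),p,47,'scene')
z=np.load('top0.npz');c,M=cam('top');pin(cloud(c,M,z['d']),z['p'],175,'top0')
s=manip.state();p,d=manip.snapshot('wrist');c,M=cam('wrist',s);P=cloud(c,M,d);pin(P,p,47,'wrist')
cv2.imwrite('pics/w3.png',p[:,:,::-1])
E
```

```text
tool_pos: [481.2, -57.2, 275.0]
ft_force: [0.3, 0.1, -0.5]
t 7.4667 guide xy [-20.6 -10.6] tipz 190.9 yaw err x-axis vs GY -0.0034 tool z [-0.003  0.001 -1.   ] F [ 0.3  0.1 -0.5] w 0.4
scene0 pin 47 [80.9 85.9 87.8 88.9 90.3] [ 78.7 177.8] carriage 136 68.82794475319065 [[ 63.17 157.88]
 [ 92.36 193.03]]
scene pin 40 [76.7 82.3 83.7 84.5 85.5] [78.75 50.55] carriage 106 68.9836221284043 [[62.64 29.57]
 [92.66 64.76]]
top0 pin 17 [86.7 88.3 89.7 91.  91.5] [ 77.3 174.1] carriage 159 70.01137502748827 [[ 63.316 157.432]
 [ 92.3   193.   ]]
wrist pin 339 [80.  83.  83.5 83.8 84.3] [76.4 47. ] carriage 1405 69.26631599626711 [[62.3   28.408]
 [92.9   65.2  ]]
```

View pics/w3.png

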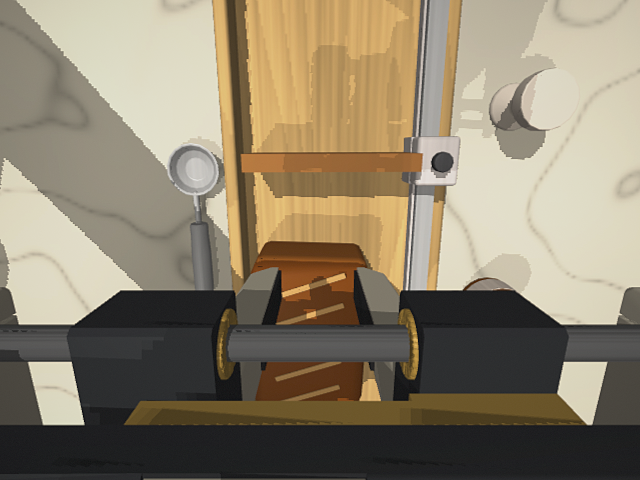

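The pin head at (441,162) measures 83.5 mm, against about 88 at the start, so the pin has dropped. The stop is at y≈47, and the loaf, with its front edge at row 243, is still clear. I'll go on behind the loaf and descend.

To row units: -28 mm / 750 = -0.0373, -2 mm / 750 = -0.0027, -0.003 rad / 6.2832 = -0.0005.

```bash
echo '-0.0373,-0.0013,0,0,0,-0.0005;-0.0373,-0.0013,0,0,0,0;-0.0373,-0.0013,0,0,0,0;-0.0373,-0.0013,0,0,0,0;-0.0373,-0.0013,0,0,0,0;-0.0373,-0.0013,0,0,0,0;-0.0373,-0.0027,0,0,0,0;0,0,0,0,0,0' > next.json && python3 shift.py next.json | grep -E 'pos|ft'
python3 - <<'E'
from h import *
tool()
s=manip.state();p,d=manip.snapshot('wrist');c,M=cam('wrist',s);P=cloud(c,M,d);G=g(P.reshape(-1,3)).reshape(480,640,2)
k=(P[...,2]>90)&(P[...,2]<104)&(abs(G[...,0]+28)<60)&(abs(G[...,1]+102)<90);print(k.sum(),np.percentile(G[k],[1,50,99],axis=0))
E
```

```text
tool_pos: [483.3, -255.9, 275.9]
ft_force: [0.5, 0.7, 0.3]
t 8.2333 guide xy [ -27.5 -209.1] tipz 191.8 yaw err x-axis vs GY 0.0007 tool z [-0.001 -0.002 -1.   ] F [0.5 0.7 0.3] w 0.4
24558 [[ -75.043 -168.1  ]
 [ -28.1   -101.9  ]
 [  18.4    -47.5  ]]
```

To row units: 26 mm / 750 = 0.0347, 22 mm / 750 = 0.0293.

```bash
echo '0,0,0.0347,0,0,0;0,0,0.0347,0,0,0;0,0,0.0347,0,0,0;0,0,0.0347,0,0,0;0,0,0.0347,0,0,0;0,0,0.0293,0,0,0;0,0,0,0,0,0' > next.json && python3 shift.py next.json | grep -E 'pos|ft'
echo '0.0107,0,0,0,0,0;0.0107,0,0,0,0,0;0.0067,0,0,0,0,0;0.0053,0,0,0,0,0;0.0053,0,0,0,0,0;0.0053,0,0,0,0,0;0.0053,0,0,0,0,0;0.0053,0,0,0,0,0' > next.json && python3 shift.py next.json | grep -E 'pos|ft'
python3 -c "from h import *;tool()"
```

```text
tool_pos: [481.0, -248.8, 120.3]
ft_force: [-0.4, 1.4, -0.5]
tool_pos: [482.3, -213.3, 126.3]
ft_force: [-0.3, -6.7, 3.7]
t 9.5333 guide xy [ -26.6 -166.5] tipz 42.2 yaw err x-axis vs GY 0.0024 tool z [ 0.003 -0.004 -1.   ] F [-0.3 -6.7  3.7] w 0.4
```

Contact is made. There are about 58 mm left to go.

To row units: 4 mm / 750 = 0.0053.

```bash
echo '0.0053,0,0,0,0,0;0.0053,0,0,0,0,0;0.0053,0,0,0,0,0;0.0053,0,0,0,0,0;0.0053,0,0,0,0,0;0.0053,0,0,0,0,0;0.0053,0,0,0,0,0;0.0053,0,0,0,0,0' > next.json && python3 shift.py next.json | grep -E 'pos|ft'
echo '0.0027,0,0,0,0,0;0.0027,0,0,0,0,0;0.0027,0,0,0,0,0;0.0027,0,0,0,0,0;0.0027,0,0,0,0,0' > next.json && python3 shift.py next.json | grep -E 'pos|ft'
python3 - <<'E'
from h import *
tool()
s=manip.state();p,d=manip.snapshot('wrist');c,M=cam('wrist',s);P=cloud(c,M,d);G=g(P.reshape(-1,3)).reshape(480,640,2)
cv2.imwrite('pics/w4.png',p[:,:,::-1])
k=(P[...,2]>80)&(P[...,2]<90)&(abs(G[...,0]+10)<55)&(abs(G[...,1]-47)<13);print('stop',k.sum(),np.percentile(G[k],[2,50,98],axis=0))
k=(P[...,2]>90)&(P[...,2]<104)&(abs(G[...,0]+28)<60)&(abs(G[...,1]+30)<60);print('loaf',k.sum(),np.percentile(G[k],[1,50,99],axis=0))
E
```

```text
tool_pos: [480.8, -181.5, 126.3]
ft_force: [-0.1, -6.2, 4.2]
tool_pos: [480.4, -171.5, 126.4]
ft_force: [0.4, -6.5, 4.7]
t 10.6167 guide xy [ -26.6 -124.8] tipz 42.3 yaw err x-axis vs GY 0.0024 tool z [ 0.004 -0.004 -1.   ] F [ 0.4 -6.5  4.7] w 0.4Traceback (most recent call last):
  File "<stdin>", line 5, in <module>
    return _quantile_unchecked(
        a, q, axis, out, overwrite_input, method, keepdims, weights)
    return _ureduce(a,
                    func=_quantile_ureduce_func,
    ...<5 lines>...
                    overwrite_input=overwrite_input,
                    method=method)
    r = func(a, **kwargs)
    result = _quantile(arr,
                       quantiles=q,
    ...<2 lines>...
                       out=out,
                       weights=wgt)
    slices_having_nans = np.isnan(arr[-1, ...])
                                  ~~~^^^^^^^^^
IndexError: index -1 is out of bounds for axis 0 with size 0
```

To row units: 2 mm / 750 = 0.0027, 1 mm / 750 = 0.0013.

```bash
echo '0.0027,0,0,0,0,0;0.0027,0,0,0,0,0;0.0027,0,0,0,0,0;0.0027,0,0,0,0,0;0.0027,0,0,0,0,0;0.0013,0,0,0,0,0' > next.json && python3 shift.py next.json | grep -E 'pos|ft'
for i in 1; do :; done
echo '0.0013,0,0,0,0,0' > next.json && python3 shift.py next.json | grep -E 'pos|ft'
echo '0.0013,0,0,0,0,0' > next.json && python3 shift.py next.json | grep -E 'pos|ft'
echo '0.0013,0,0,0,0,0' > next.json && python3 shift.py next.json | grep -E 'pos|ft'
python3 -c "from h import *;tool()"
```

```text
tool_pos: [479.8, -160.4, 126.3]
ft_force: [0.1, -6.5, 4.6]
tool_pos: [479.8, -159.5, 126.3]
ft_force: [0.8, -6.8, 5.0]
tool_pos: [479.8, -158.6, 126.4]
ft_force: [-0.0, -6.8, 4.3]
tool_pos: [479.7, -157.6, 126.3]
ft_force: [-0.6, -7.0, 4.1]
t 11.4167 guide xy [ -26.7 -110.8] tipz 42.2 yaw err x-axis vs GY 0.0024 tool z [ 0.004 -0.004 -1.   ] F [-0.6 -7.   4.1] w 0.4
```

To row units: 1 mm / 750 = 0.0013.

```bash
echo '0.0013,0,0,0,0,0' > next.json && python3 shift.py next.json | grep -E 'pos|ft'
echo '0.0013,0,0,0,0,0' > next.json && python3 shift.py next.json | grep -E 'pos|ft'
echo '0.0013,0,0,0,0,0' > next.json && python3 shift.py next.json | grep -E 'pos|ft'
echo '0.0009,0,0,0,0,0' > next.json && python3 shift.py next.json | grep -E 'pos|ft'
```

```text
tool_pos: [479.7, -156.6, 126.3]
ft_force: [0.0, -6.3, 4.1]
tool_pos: [479.7, -155.8, 126.3]
ft_force: [-1.1, -11.2, 3.1]
tool_pos: [479.6, -155.5, 126.4]
ft_force: [-0.8, -13.5, 2.3]
tool_pos: [479.6, -155.3, 126.4]
ft_force: [-1.1, -14.5, 2.1]
```

The force rose at tool y≈-108.6, as predicted, so the loaf is resting against the stop. I'll retreat and check.

To row units: -35 mm / 750 = -0.0467, -30 mm / 750 = -0.04.

```bash
echo '-0.0133,0,0,0,0,0;-0.0267,0,0,0,0,0;-0.0133,0,-0.02,0,0,0;0,0,-0.04,0,0,0;0,0,-0.0467,0,0,0;0,0,-0.0467,0,0,0;0,0,-0.0467,0,0,0;0,0,0,0,0,0' > next.json && python3 shift.py next.json | grep -E 'pos|ft'
echo '0.0293,0,0,0,0,0;0.0293,0,0,0,0,0;0.0293,0,0,0,0,0;0.0293,0,0,0,0,0;0.0293,0,0,0,0,0;0,0,0,0,0,0;0,0,0,0,0,0' > next.json && python3 shift.py next.json | grep -E 'pos|ft'
python3 - <<'E'
from h import *
tool()
s=manip.state();p,d=manip.snapshot('wrist');c,M=cam('wrist',s);P=cloud(c,M,d);G=g(P.reshape(-1,3)).reshape(480,640,2)
cv2.imwrite('pics/w5.png',p[:,:,::-1])
v=p.max(2)
k=(abs(G[...,0]-77.5)<14)&(abs(G[...,1]-47)<16)&(P[...,2]>74)&(v<90);print('pin',k.sum(),np.percentile(P[k][:,2],[50,75,90,97]),np.median(G[k],axis=0))
kc=(abs(G[...,0]-77.5)<16)&(abs(G[...,1]-47)<22)&(abs(P[...,2]-70)<3.5)&(v>110);print('carr',np.percentile(G[kc],[2,98],axis=0))
k=(P[...,2]>80)&(P[...,2]<89)&(G[...,0]>28)&(G[...,0]<50)&(abs(G[...,1]-47)<13);print('stop',k.sum(),np.percentile(G[k],[2,50,98],axis=0))
k=(P[...,2]>92)&(P[...,2]<104)&(abs(G[...,0]+28)<60)&(abs(G[...,1]+30)<80);print('loaf',k.sum(),np.percentile(G[k],[1,50,99],axis=0))
E
```

```text
tool_pos: [482.4, -193.4, 281.9]
ft_force: [0.9, -0.4, 0.2]
tool_pos: [474.5, -81.3, 274.4]
ft_force: [-0.4, 0.4, 0.3]
t 13.0 guide xy [-28.4 -34.3] tipz 190.3 yaw err x-axis vs GY 0.0045 tool z [-0.001  0.    -1.   ] F [-0.4  0.4  0.3] w 0.4
pin 366 [82.79141688 83.30966634 83.77831036 84.30704007] [76.1 46.6]
carr [[62.3 27.8]
 [92.9 66.8]]
stop 550 [[28.498 40.6  ]
 [39.    47.1  ]
 [49.4   53.6  ]]
loaf 18032 [[-76.3   -92.969]
 [-29.8   -17.6  ]
 [ 15.2    35.7  ]]
```

View pics/w5.png

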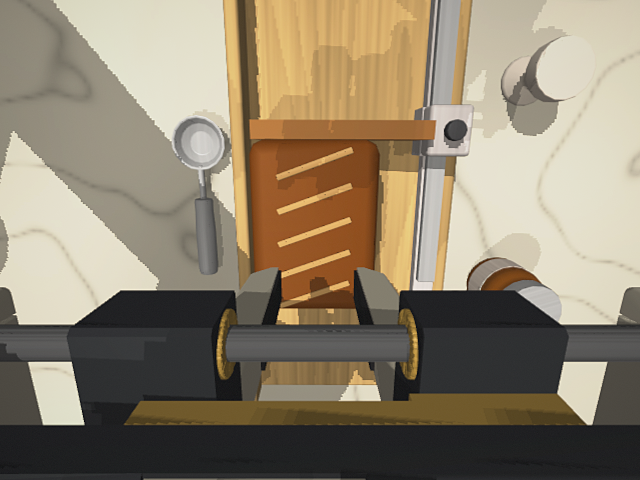

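The view shows the loaf's front edge (row 140) parallel to the stop's board and touching it, the pin head at (456,130) still down at 83.3 mm, and the arm clear. I'll check the angle once more and hand in.

```bash
python3 - <<'E'
from h import *
s=manip.state();p,d=manip.snapshot('wrist');c,M=cam('wrist',s);P=cloud(c,M,d);G=g(P.reshape(-1,3)).reshape(480,640,2)
k=(P[...,2]>90)&(P[...,2]<104)&(abs(G[...,0]+28)<60)&(abs(G[...,1]+30)<80);q=G[k]
b=np.arange(-60,2,3.);e=[q[abs(q[:,0]-x)<1.5][:,1].max() for x in b];a=np.polyfit(b,e,1)
print('loaf front slope',a,'max',max(e))
y=np.arange(-60,25,4.);e2=[q[abs(q[:,1]-t)<2][:,0].max() for t in y];a2=np.polyfit(y,e2,1);print('side slope',a2)
if abs(a[0])<.05 and abs(a2[0])<.05: print(manip.sign_off())
E
```

```text
loaf front slope [3.20346320e-03 3.78294372e+01] max 38.5
side slope [1.27046866e-03 1.74319593e+01]
the job is handed in; nothing more can be done
None
```

The job is handed in: the stop's pin dropped into the notch and was still down at my last check, with the loaf flat and square against the stop and the arm clear. The hand-in reply gave no verdict.

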